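# Drive the worn bushing out of a tray-rack wheel

### The arm

A 6-joint arm with a two-finger parallel gripper is mounted at the origin on the work surface. World frame = base frame: x ahead of the robot, y to its left, z up, the work surface at z = 0. Lengths are in m, angles in rad, forces in N, time in s.
With the tool pointing down it reaches from about 0.3 to 0.825 m from the base axis. Payload 5.4 kg.
Tool frame: the origin (TCP) lies at the very end of the fingers, on their centre line; the grasp point (between the pads) lies 19 mm behind it; z points along the fingers, x is the direction in which the jaws open and shut, and the axes are right-handed (so a half turn about z gives the same grasp; the last joint's range is limited). The gripper opens to 92 mm and grips with 3 to 60 N. Pads are 20 mm wide; open, the fingers measure 128 mm over their backs; the gripper's body (75 mm by 189 mm) begins 69 mm behind the grasp point.
Start: joints at [-1.384, 0.158, 1.597, -0, 1.386, -0.21], TCP at [0.222, -0.53, 0.188] pointing down, gripper open.
Joint ranges: [-2.91, 2.91], [-0.94, 2.29], [0.18, 2.7], [-1.29, 4.43], [0.17, 2.64], [-3, 3]. Speed limits (rad/s): [2.57, 2.57, 3.14, 3.14, 3.14, 3.14].

### API

Orientations are given as a rotation vector (axis times angle).
In Python, from workcell import bot gives the robot as it stands. Calls block until the motion is done:
- bot.goto(position, orientation): joint-space move of the TCP to a pose.
- bot.line_to(position, rot=None, max_speed=0.15): straight line of the TCP; rot=None keeps the orientation; max_speed is the mean speed in m/s.
- bot.set_joints(angles): joint-space move.
- bot.set_gripper(opening, newtons=None): opening from 0.0 (shut) to 1.0 (fully open); newtons is the grip in N (None keeps the last); returns when the fingers have stopped.
- bot.hold(seconds).
- bot.inverse_kinematics(position, orientation): joint angles nearest the present ones, or None.
- bot.read_camera(name): name is "scene" or "top"; returns a dict with "pixels" (480x640x3 uint8, blue, green, red), "fx", "fy", "cx", "cy" (pixels), "R" (3x3) and "t" (3): a world point X has camera coordinates R X + t. Camera axes: x right, y down, z forward; pixel columns grow to the right and rows downward; lengths in m; the calibration is good to about 2 mm. A picture is of the moment at which its call begins. There is no depth.
A pose or a line that the arm cannot do raises bot.MotionError and nothing moves.
- bot.job_done(): hands the job in, once; it reports no verdict.
Readings, each from a call of its own:
- bot.current_clock(): time.
- bot.current_joints(): joint angles.
- bot.current_joint_vel(): joint speeds.
- bot.current_effort(): joint torques, N m.
- bot.current_ee_pos(): TCP position.
- bot.current_tool_rot(): TCP orientation.
- bot.current_contact_force(): force on the tool from outside, world axes, zero at the start.
- bot.current_ft_torque(): the same for the moment, N m.
- bot.current_opening(): opening from 0.0 (shut) to 1.0 (fully open).
Only numpy, scipy, OpenCV 4.12 (cv2) and the standard library are available. Lean on these libraries where they do the work, as an engineer would, in place of code of your own. Each camera call takes 0.05 s, during which the arm holds its last target.

### The job

The worn brass bushing has to come out of the tray-rack wheel clamped on the low stand. Take the thick drift from the tool rack (not the slim punch, which stays where it is), feel for the wheel's bore with its nose from above and push the tight bushing down until it is fully out of the hub and stands on the stand's base plate, without leaning hard on the hub at any moment. Then hang the drift back upright in the same hole of the rack and let go.

Things in the scene. Friction and masses are not known exactly. Their poses are not given: they have to be found in the camera images.
- drift_grip (a point): Thick drift, hanging nose down in a rack hole by its collar. From below: steel rod diameter 16, length 75 mm (nose chamfered over 1 mm to a 14 mm flat); collar diameter 30, 6 mm thick; round black handle diameter 22, 44 mm tall. About 250 g. This point: handle centre, on the axis, 103 mm above the nose's end, 22 mm above the collar's upper face. z points from nose to handle.
- drift_tip (a point): Centre of the end face of the thick drift's nose.
- punch_grip (a point): Handle centre of the slim punch that hangs in the rack's other hole and is to be left alone: same build and heights as the drift, but rod diameter 8 mm, collar 24 mm, handle 14 mm.
- rack: Fixed plywood tool rack: board 70 (x) x 170 (y) x 12 mm on two end legs, its top face 100 mm above the table. Two through-holes of diameter 19 mm at y = +40 and -40 mm on its own axes; which one has the drift varies. Origin: centre of its underside, on the table.
- stand: Fixed wheel stand: base plate 130 (x) x 165 (y) x 12 mm, two rails along x on which the wheel lies flat, its underside 36 mm above the table, and at both y ends a clamp dog over the tread, 80 mm high. Wheel: diameter 125 mm, black tread, grey hub 52 mm wide and 40 mm thick. Origin: centre of the base plate's underside, on the table.
- hub_about (a point): The stand's centre at the height of the hub's flat upper face (76 mm above the table). THE WHEEL WAS LAID ON BY EYE: its vertical bore is 6 to 10 mm off this point horizontally, in any direction; no pose of the wheel is given. Bore from the top: 45-degree countersink 23 mm wide, 2.5 mm deep; plain bore diameter 18.4, down to 18 mm; then the bushing's seat, 22 mm, open below.
- bushing (a joint): How far (m) the bushing is driven down: brass ring, outside 21, inside 8, 20 mm long, tight in the seat. At 0 its upper face is 18 mm below the hub's upper face; at 0.022 level with the hub's underside (fully out); at 0.026 it stands on the base plate and stops. It starts at 0 to 0.003, moves at a push of about 9 N plus 1.2 N per 10 mm/s, and stays where left. Over 50 N the hub cracks.
Mind the look-alikes: they are no part of the job. Leave any green or purple look-alike of the part that bears drift_grip alone.

How it is judged:
On the way, in this order (a step that is already met when the one before it is completed fails the run):
1. the thick drift is lifted out of the rack (z of drift_tip in the frame of rack above 0.11 m), for 0.1 s.
2. the drift's nose is in the wheel's bore, past the countersink (z of drift_tip in the frame of stand below 0.068 m and horizontal distance between drift_tip and stand below 0.014 m), for 0.1 s.
3. the bushing is driven fully out of the hub, with the drift through the bore (value of joint bushing above 0.0235 m and z of drift_tip in the frame of stand below 0.042 m and horizontal distance between drift_tip and stand below 0.014 m), for 0.1 s.
At the end, for the whole second after the job is handed in: The bushing is out of the hub and on the base plate (driven at least 23.5 of 26 mm); the drift hangs upright (within 0.1 rad) and at rest in the hole it came from, its handle within 12 mm of where it was; the punch has not moved by 15 mm (value of joint bushing above 0.0235 m and distance of drift_grip from where it was at the start of the episode below 0.012 m and angle between drift_grip's own z axis and vertical below 0.1 rad and linear speed of drift below 0.02 m/s and distance of punch_grip from where it was at the start of the episode below 0.015 m); the robot touches nothing.
It fails at once if the drift is leant on the wheel, bushing or stand with more than 50 N (contact force between drift and stand above 50 N).
It fails at once if the slim punch is moved from its place (distance of punch_grip from where it was at the start of the episode above 0.015 m).
It also fails if it takes over 72 s, if anything falls off the work surface, if the arm or the gripper's body presses on something with over 40 N, if the wrist force passes 120 N, or if a joint passes its speed limit or range.

## Working session

There is one attempt and no reset: what is moved stays moved. The work goes in short steps, each a Python script; the robot and the scene stay as the last script left them, time stands still between calls to the robot, and variables do not carry over. Pictures are saved under pics/ and viewed, and the job is handed in when it is done.

```bash
ls; mkdir -p pics
python3 - <<'E'
from workcell import bot
import cv2
for n in("scene","top"):
    c=bot.read_camera(n); cv2.imwrite(f"pics/{n}0.png",c["pixels"]); print(n,c["fx"],c["fy"],c["cx"],c["cy"],c["R"],c["t"])
print(bot.current_clock(),bot.current_tool_rot(),bot.current_contact_force())
E
```

```text
pics
scene 504.48295018786246 504.48295018786246 311.60549232723855 237.86697471006457 [[ 0.72755856  0.68603229 -0.00427078]
 [ 0.4543462  -0.48649392 -0.74625277]
 [-0.51403121  0.54100218 -0.66564898]] [-0.42875851 -0.19911488  1.26693392]
top 577.1445371659981 577.1445371659981 312.5007105459407 235.07847446971516 [[ 0.0082823  -0.99996356  0.00207072]
 [-0.99342412 -0.00846458 -0.11417913]
 [ 0.11419249 -0.00111144 -0.99345802]] [0.03177959 0.59503253 1.04991781]
0.1 [-2.61470746e+00  1.73935937e+00  1.85976957e-03] [ 0.91061009 -0.01059784  0.35070868]
```

View pics/scene0.png

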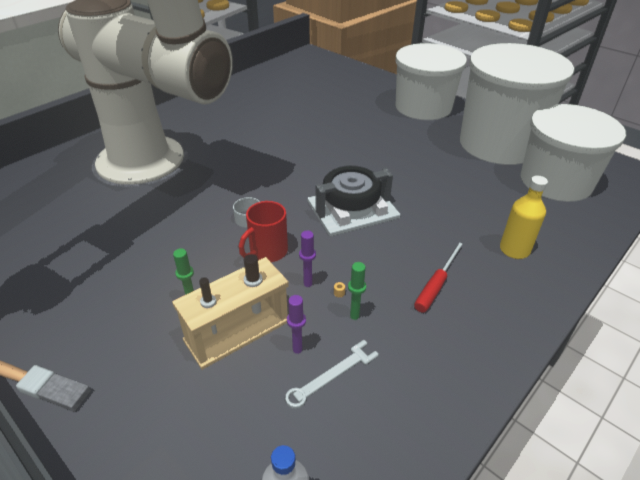

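View pics/top0.png

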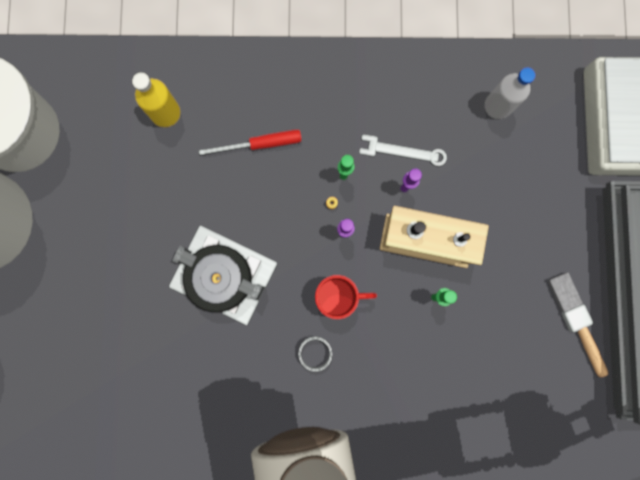

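The drift is the black-handled part in the rack, at top (417,229) and scene (252,267). It has the wider handle. The slim punch is at top (461,239) and scene (207,290). The green and purple ones are look-alikes. I'll enlarge crops to confirm.

Run:
```python
import cv2,numpy as np
t=cv2.imread("pics/top0.png");s=cv2.imread("pics/scene0.png")
a=cv2.resize(t[190:280,370:500],None,fx=5,fy=5,interpolation=cv2.INTER_CUBIC)
b=cv2.resize(t[220:330,160:290],None,fx=5,fy=5,interpolation=cv2.INTER_CUBIC)
c=cv2.resize(s[230:360,160:300],None,fx=5,fy=4.6*1,interpolation=cv2.INTER_CUBIC)
d=cv2.resize(s[150:240,295:410],None,fx=6,fy=6,interpolation=cv2.INTER_CUBIC)
for n,i in zip("abcd",(a,b,c,d)): cv2.imwrite(f"pics/crop_{n}.png",i)
```

```text
(no output)
```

View pics/crop_a.png

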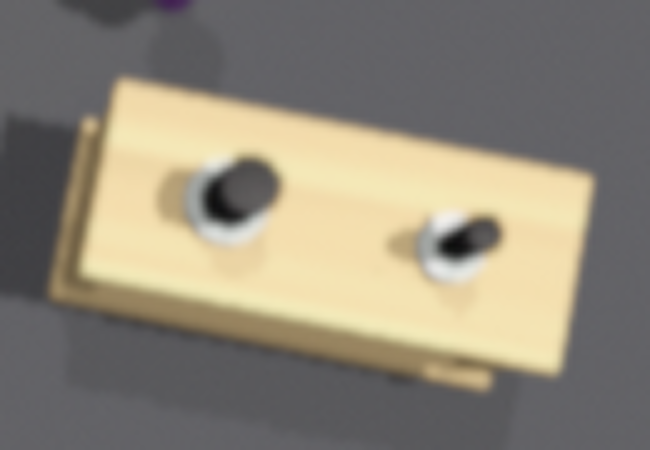

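View pics/crop_b.png

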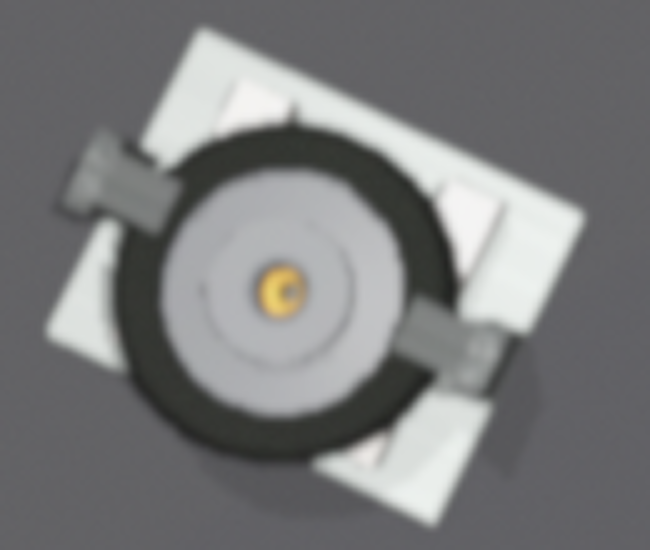

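View pics/crop_c.png

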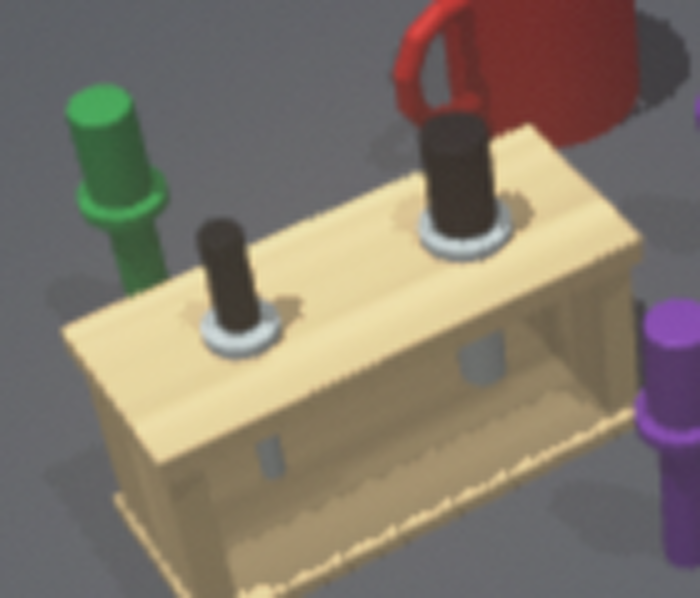

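View pics/crop_d.png

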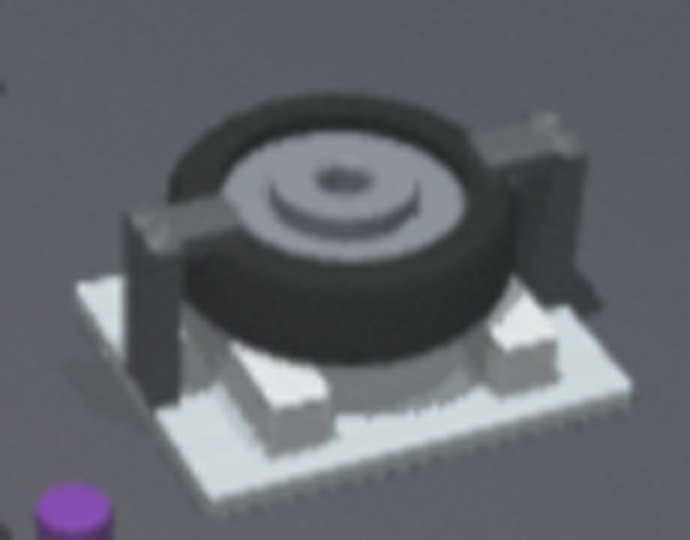

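Both crops confirm it: the wide-handled black tool, with the thicker rod visible under the board, is the drift. Next I'll localise it with both cameras.

```bash
cat > h.py <<'E'
import numpy as np,cv2
from workcell import bot
def bp(c,px,z):
    d=c["R"].T@np.array([(px[0]-c["cx"])/c["fx"],(px[1]-c["cy"])/c["fy"],1.]); o=-c["R"].T@c["t"]
    return o+d*(z-o[2])/d[2]
def proj(c,X):
    p=c["R"]@np.asarray(X)+c["t"]; return np.array([c["fx"]*p[0]/p[2]+c["cx"],c["fy"]*p[1]/p[2]+c["cy"]])
E
python3 - <<'E'
from h import *
np.set_printoptions(precision=4,suppress=True)
T=bot.read_camera("top");S=bot.read_camera("scene")
A=lambda x,y:(370+x/5-.4,190+y/5-.4); B=lambda x,y:(160+x/5-.4,220+y/5-.4)
C=lambda x,y:(160+x/5-.4,230+y/4.6-.4); D=lambda x,y:(295+x/6-.4,150+y/6-.4)
R=[bp(T,A(*p),.1) for p in((120,78),(594,175),(561,375),(78,275))]
R2=[bp(S,C(*p),.1) for p in((63,332),(158,463),(642,240),(530,125))]
print("rack top",np.array(R),np.mean(R,0)); print("rack scene",np.array(R2),np.mean(R2,0))
print([np.linalg.norm(R[i]-R[(i+1)%4]) for i in range(4)])
print("drift T top",bp(T,A(250,187),.15)," S top",bp(S,C(457,130),.15))
print("collar T",bp(T,A(227,203),.105)," S",bp(S,C(465,228),.105))
print("punch T",bp(T,A(484,233),.15)," S",bp(S,C(221,232),.15))
ST=[bp(T,B(*p),.012) for p in((203,28),(585,213),(435,525),(48,333))]
print("stand",np.array(ST),np.mean(ST,0),[np.linalg.norm(ST[i]-ST[(i+1)%4]) for i in range(4)])
S2=[bp(S,D(*p),.012) for p in((78,287),(212,500),(630,382))]
print("stand S",np.array(S2),(S2[0]+S2[2])/2)
print("bore T",bp(T,B(280,292),.0745)," S",bp(S,D(343,180),.0745),"hubedge T c",bp(T,B(280,293),.076))
# look at gradients fits of bushing: brass at z=.058-.055
im=T["pixels"];hsv=cv2.cvtColor(im,cv2.COLOR_BGR2HSV);m=((hsv[...,1]>100)&(hsv[...,0]>12)&(hsv[...,0]<35)).astype(float)
m[:, :160]=0;m[:,290:]=0;m[:220]=0;m[330:]=0
y,x=np.nonzero(m);print("brass",len(x),x.mean(),y.mean(),(x.min()+x.max())/2,(y.min()+y.max())/2,bp(T,(x.mean(),y.mean()),.057))
E
```

```text
rack top [[ 0.6417 -0.1066  0.1   ]
 [ 0.6085 -0.274   0.1   ]
 [ 0.5376 -0.2605  0.1   ]
 [ 0.5714 -0.0913  0.1   ]] [ 0.5898 -0.1831  0.1   ]
rack scene [[ 0.54   -0.2618  0.1   ]
 [ 0.6064 -0.2749  0.1   ]
 [ 0.6408 -0.1094  0.1   ]
 [ 0.5718 -0.0945  0.1   ]] [ 0.5898 -0.1851  0.1   ]
[np.float64(0.1706526904915498), np.float64(0.07214969796916794), np.float64(0.17259286248057518), np.float64(0.07201513112982771)]
drift T top [ 0.5966 -0.1428  0.15  ]  S top [ 0.5977 -0.1448  0.15  ]
collar T [ 0.5967 -0.1431  0.105 ]  S [ 0.5988 -0.1474  0.105 ]
punch T [ 0.5817 -0.2211  0.15  ]  S [ 0.5821 -0.224   0.15  ]
stand [[0.6145 0.2525 0.012 ]
 [0.5447 0.1047 0.012 ]
 [0.4266 0.1594 0.012 ]
 [0.4974 0.3077 0.012 ]] [0.5208 0.2061 0.012 ] [np.float64(0.1634166473286396), np.float64(0.13011458758877667), np.float64(0.16430821719601668), np.float64(0.12949869813213272)]
stand S [[0.4285 0.1576 0.012 ]
 [0.5449 0.102  0.012 ]
 [0.6113 0.2515 0.012 ]] [0.5199 0.2046 0.012 ]
bore T [0.5112 0.2098 0.0745]  S [0.5112 0.2071 0.0745] hubedge T c [0.5108 0.2095 0.076 ]
brass 49 215.0408163265306 277.61224489795916 215.5 278.0 [0.5126 0.2137 0.057 ]
```

The geometry agrees: rack 171 x 72 mm, stand 164 x 130 mm, and the drift lies at +40 mm in the rack frame. That gives drift ≈ (0.597, -0.144) and bore ≈ (0.511, 0.2085), 9.5 mm off the stand centre. Now I'll grasp.

```bash
cat >> h.py <<'E'
from scipy.spatial.transform import Rotation as Ro
def down(yaw): return (Ro.from_euler("z",yaw)*Ro.from_euler("x",np.pi)).as_rotvec()
YAW=np.arctan2(-.194,.981)
np.set_printoptions(precision=4,suppress=True)
def st(s=""): print(s,"t",round(bot.current_clock(),2),"p",bot.current_ee_pos(),"F",bot.current_contact_force(),"op",round(bot.current_opening(),4))
E
python3 - <<'E'
from h import *
for y in(YAW,YAW+np.pi):
    print(bot.inverse_kinematics([.597,-.144,.21],down(y)),bot.inverse_kinematics([.511,.2085,.21],down(y)))
st()
bot.goto([.597,-.144,.24],down(YAW)); st("above")
bot.set_gripper(.55)
c=bot.read_camera("top");cv2.imwrite("pics/above_top.png",c["pixels"])
E
```

```text
[-0.4332  0.2452  1.4542 -0.      1.4422 -0.2379] [ 0.1684  0.0841  1.6353 -0.      1.4222  0.3636]
[-0.4332  0.2452  1.4542  0.      1.4422  2.9036] [ 0.1684  0.0841  1.6353 -0.      1.4222 -2.7779]
 t 0.2 p [ 0.2221 -0.5299  0.1878] F [ 0.0648  0.3255 -0.1293] op 1.0006
above t 2.15 p [ 0.5967 -0.145   0.2398] F [-0.2206  0.3578 -0.5326] op 1.0
```

View pics/above_top.png

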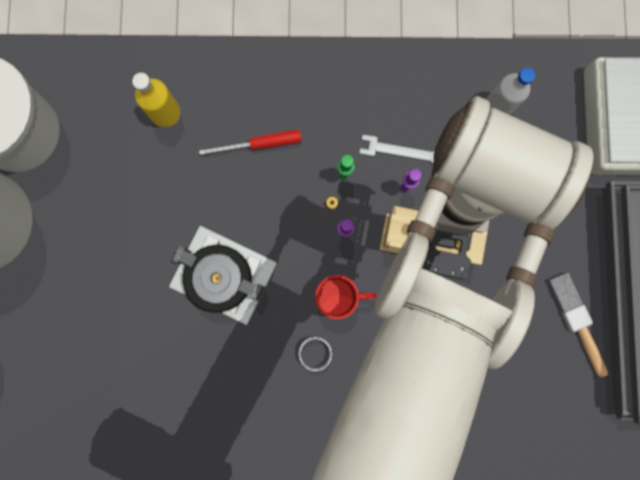

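The arm hides the rack in this top view, but nothing else has changed. I'll go down and check contact with the scene camera.

Run:
```python
from h import *
bot.line_to([.597,-.144,.165],max_speed=.15); st()
bot.line_to([.597,-.144,.111],max_speed=.1); st("low")
c=bot.read_camera("scene");cv2.imwrite("pics/grasp_s.png",cv2.resize(c["pixels"][170:370,120:370],None,fx=3,fy=3))
```

```text
t 3.6 p [ 0.5975 -0.1442  0.1658] F [ 0.0342 -0.1406 -0.1615] op 0.5477
low t 4.29 p [ 0.5974 -0.1442  0.1116] F [-0.3719 -0.66    0.1493] op 0.548
```

View pics/grasp_s.png

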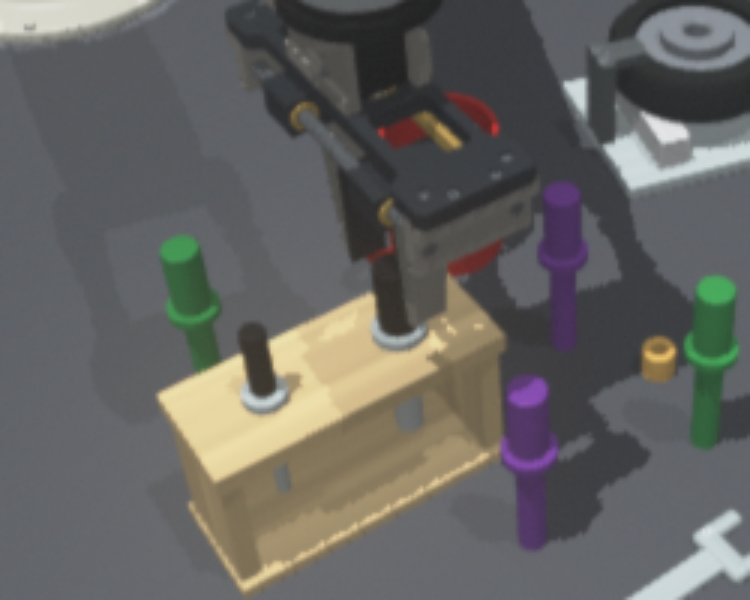

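The fingers straddle the handle: it is at about (393,290), and the near finger at about (426,290), where I'd expect it. Now I'll close and lift.

Run:
```python
from h import *
bot.set_gripper(0.0,50); st("closed"); print(92*bot.current_opening(),"mm")
bot.line_to([.597,-.144,.121],max_speed=.05); st("l1")
bot.line_to([.597,-.144,.25],max_speed=.15); bot.hold(.2); st("up"); print(bot.current_ft_torque())
c=bot.read_camera("scene");cv2.imwrite("pics/lift_s.png",cv2.resize(c["pixels"][100:300,150:400],None,fx=3,fy=3))
```

```text
closed t 4.91 p [ 0.597  -0.144   0.1113] F [0.2447 0.2165 2.4635] op 0.2212
20.34938244707064 mm
l1 t 5.26 p [ 0.5972 -0.1441  0.1213] F [-0.5062 -0.0651 -2.8247] op 0.2226
up t 6.47 p [ 0.5965 -0.1437  0.2487] F [ 0.1239 -0.0321 -2.4353] op 0.2206
[-0.0676 -0.0756  0.0353]
```

View pics/lift_s.png

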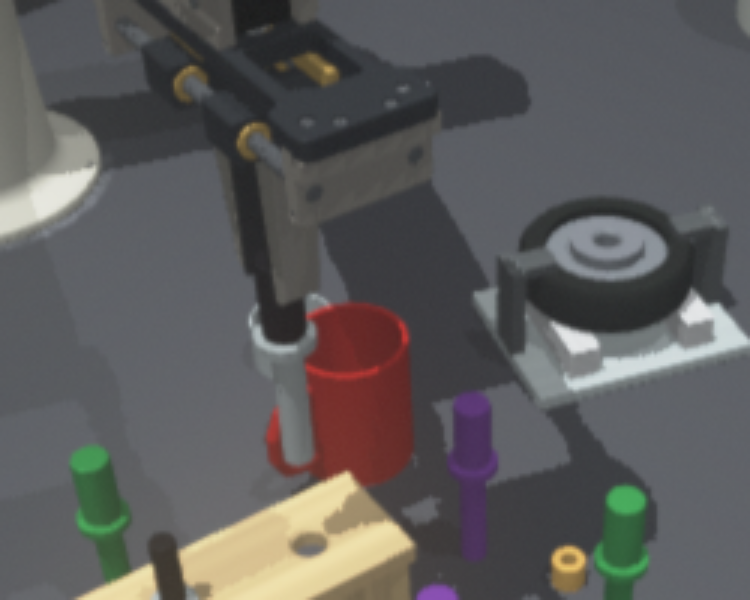

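Run:
```python
from h import *
S=bot.read_camera("scene")
f=lambda x,y:(150+x/3-.33,100+y/3-.33)
p=bot.current_ee_pos();print(p)
z=p[2]-.0863
for e in(0,.04,.075): 
    q=proj(S,[p[0],p[1],z+e]);print(e,(q-[150,100])*3+1)
print(bp(S,f(299,457),z),bp(S,f(284,345),z+.075))
```

```text
[ 0.5967 -0.1439  0.2493]
0 [301.9799 454.4138]
0.04 [295.083  395.3722]
0.075 [288.6322 340.148 ]
[ 0.5971 -0.1462  0.163 ] [ 0.5979 -0.1478  0.238 ]
```

The drift hangs upright in the grip, within pixel error, and the reading of about 2.5 N matches its 250 g. Combining both cameras gives a TCP target over the bore of (0.511, 0.209). I'll move there.

Run:
```python
from h import *
bot.goto([.5112,.209,.25],down(YAW)); st()
bot.line_to([.5112,.209,.180],max_speed=.1); bot.hold(.2); st("over")
for i in range(3): print(bot.current_contact_force(), end=" ")
S=bot.read_camera("scene");T=bot.read_camera("top")
cv2.imwrite("pics/hub_s.png",cv2.resize(S["pixels"][90:230,270:430],None,fx=4.5,fy=4.28,interpolation=cv2.INTER_CUBIC))
cv2.imwrite("pics/hub_t.png",T["pixels"])
p=bot.current_ee_pos()
for e in (0,.075):print((proj(S,[p[0],p[1],p[2]-.0863+e])-[270,90])*[4.5,4.28])
```

```text
t 7.92 p [0.5118 0.208  0.25  ] F [-0.338   0.8044 -2.7018] op 0.2218
over t 8.97 p [0.5117 0.2091 0.1809] F [-0.3463 -0.8346 -2.3766] op 0.2194
[-0.3463 -0.8346 -2.3766] [-0.3463 -0.8346 -2.3766] [-0.3463 -0.8346 -2.3766] [373.2941 348.7399]
[381.8182 214.3072]
```

View pics/hub_s.png

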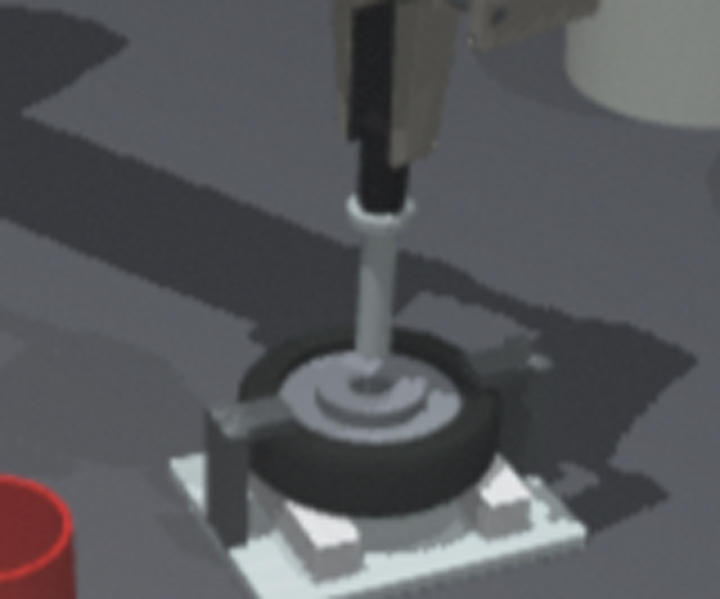

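The nose is over the bore: tip at about (373,357), bore at about (370,383), which is below it along the drop line. Now a guarded descent.

```bash
cat >> h.py <<'E'
F0=np.array([-.2,0,-2.45])
def force(n=1):
    f=bot.current_contact_force()-F0
    return f
def descend(x,y,z0,z1,step,speed,fz=10,fl=8,every=1):
    z=z0;k=0
    while z>z1+1e-6:
        z=max(z-step,z1); bot.line_to([x,y,z],max_speed=speed); f=force();k+=1
        p=bot.current_ee_pos()
        if k%every==0: print(round(bot.current_clock(),2),round(z,4),p-[x,y,z],"tip",round(p[2]-.0863,4),f)
        if f[2]>fz or np.hypot(f[0],f[1])>fl: print("STOP",f);break
    return z
E
python3 - <<'E'
from h import *
bot.line_to([.5112,.209,.169],max_speed=.08); st()
descend(.5112,.209,.169,.152,.001,.02,fz=6,fl=5)
E
```

```text
t 9.36 p [0.5103 0.2088 0.1678] F [ 0.1716 -0.7362 -2.5348] op 0.223
9.61 0.168 [0.0001 0.     0.0001] tip 0.0818 [ 1.2776 -0.0703  0.2555]
9.86 0.167 [-0.  0. -0.] tip 0.0807 [ 0.6936 -0.1475  0.3884]
10.11 0.166 [-0.0001  0.     -0.0001] tip 0.0796 [ 0.0523 -0.0263 -0.7523]
10.36 0.165 [-0.0001 -0.     -0.0001] tip 0.0786 [-0.0958  0.4347  0.6708]
10.61 0.164 [-0.0001 -0.     -0.0001] tip 0.0776 [ 0.3109 -0.4289  0.27  ]
10.86 0.163 [-0.0001  0.     -0.0001] tip 0.0766 [ 0.6878  0.6501 -0.3827]
11.11 0.162 [-0.0001 -0.     -0.0001] tip 0.0756 [ 0.2769 -0.6355 -0.0466]
11.36 0.161 [-0.0001 -0.     -0.0001] tip 0.0746 [-0.0047  0.148  -0.247 ]
11.61 0.16 [-0.0001 -0.     -0.0001] tip 0.0736 [ 0.2274 -0.1757 -0.1225]
11.86 0.159 [-0.0001  0.     -0.0001] tip 0.0726 [0.7671 0.512  0.1294]
12.11 0.158 [-0.0001  0.     -0.0001] tip 0.0716 [ 0.729   0.5209 -0.1051]
12.36 0.157 [-0.0001 -0.     -0.0001] tip 0.0706 [-0.6467 -0.1753  0.0544]
12.61 0.156 [-0.0001 -0.     -0.0001] tip 0.0696 [-0.5726  0.53    0.4837]
12.86 0.155 [-0.0001  0.     -0.0001] tip 0.0686 [0.3369 0.403  0.4979]
13.11 0.154 [-0.0001 -0.     -0.0001] tip 0.0676 [-0.1587 -0.9034 -0.6004]
13.36 0.153 [-0.0001  0.     -0.0001] tip 0.0666 [ 0.1669  0.0306 -0.5343]
13.61 0.152 [-0.0001 -0.     -0.0001] tip 0.0656 [ 1.2218  0.3739 -1.1426]
```

The nose is past the hub face with no contact, so it found the bore first time. I'll keep going down onto the bushing.

Run:
```python
from h import *
descend(.5112,.209,.152,.132,.001,.015,fz=22,fl=8)
```

```text
13.86 0.151 [-0.0001  0.     -0.0001] tip 0.0646 [0.535  0.1951 0.0757]
14.11 0.15 [-0.      0.     -0.0001] tip 0.0636 [-0.1793 -0.3055 -0.4896]
14.36 0.149 [-0.0001 -0.     -0.0001] tip 0.0626 [0.375  1.0114 0.9575]
14.61 0.148 [-0.0001 -0.     -0.0001] tip 0.0616 [-0.1971 -0.5311 -0.1182]
14.86 0.147 [-0.0001 -0.     -0.0001] tip 0.0606 [0.9908 0.2906 0.5514]
15.11 0.146 [-0.0001 -0.     -0.0001] tip 0.0596 [0.1689 0.0864 0.2077]
15.36 0.145 [-0.0001  0.     -0.0001] tip 0.0586 [ 0.9966  0.4018 -0.1089]
15.61 0.144 [-0.0001 -0.     -0.0001] tip 0.0576 [ 0.1775 -0.6225 -0.0293]
15.86 0.143 [-0.0001 -0.     -0.0001] tip 0.0566 [-0.7557 -0.1941 -0.3006]
16.11 0.142 [-0.0001 -0.     -0.0001] tip 0.0556 [0.8629 0.4249 0.5014]
16.36 0.141 [0.0003 0.     0.0003] tip 0.055 [0.3778 0.4069 1.6079]
16.61 0.14 [0.0007 0.0002 0.0011] tip 0.0548 [-0.7807 -0.501   7.2893]
16.86 0.139 [0.0008 0.0002 0.0012] tip 0.0539 [-1.0489  0.3878  7.6492]
17.11 0.138 [0.0008 0.0002 0.0012] tip 0.0529 [-0.1125  0.2153  8.3089]
17.36 0.137 [0.0008 0.0002 0.0012] tip 0.0519 [-1.3922 -0.009   8.2642]
17.61 0.136 [0.0008 0.0002 0.0012] tip 0.0509 [-0.7179  0.2965  8.9622]
17.86 0.135 [0.0008 0.0002 0.0012] tip 0.0499 [-0.7224  0.9646  8.7257]
18.11 0.134 [0.0008 0.0002 0.0012] tip 0.0489 [-0.3918  0.0707  9.0568]
18.36 0.133 [0.0008 0.0002 0.0012] tip 0.0479 [0.5522 0.2658 8.5367]
18.61 0.132 [0.0008 0.0002 0.0012] tip 0.0469 [-0.128   1.5555  8.4453]
```

Run:
```python
from h import *
descend(.5112,.209,.132,.112,.001,.015,fz=15,fl=8)
```

```text
18.86 0.131 [0.0008 0.0002 0.0012] tip 0.0459 [-0.5733  0.2812  8.4207]
19.11 0.13 [0.0008 0.0002 0.0012] tip 0.0449 [-0.3689  0.2902  8.1183]
19.36 0.129 [0.0008 0.0002 0.0012] tip 0.0439 [-0.8687 -0.2881  7.2036]
19.61 0.128 [0.0008 0.0002 0.0012] tip 0.0429 [-0.4072 -0.1601  8.1193]
19.86 0.127 [0.0008 0.0002 0.0012] tip 0.0419 [-0.6036  0.8539  8.5803]
20.11 0.126 [0.0008 0.0002 0.0012] tip 0.0409 [-0.0054 -0.2284  8.7671]
20.36 0.125 [0.0009 0.0002 0.0012] tip 0.0399 [ 0.1677 -0.3049  8.6956]
20.61 0.124 [0.0008 0.0002 0.0012] tip 0.0389 [-0.8535 -0.6929  9.1558]
20.86 0.123 [0.0008 0.0002 0.0012] tip 0.0379 [-0.3246 -0.4532  7.1157]
21.11 0.122 [0.0008 0.0002 0.0012] tip 0.0369 [-0.3295 -0.3671  8.3567]
21.36 0.121 [0.0008 0.0002 0.0012] tip 0.0359 [ 0.15   -0.1822  8.1817]
21.61 0.12 [0.0009 0.0002 0.0012] tip 0.0349 [ 0.1219 -0.2191  7.9464]
21.86 0.119 [0.0008 0.0002 0.0012] tip 0.0339 [-0.6253  0.1661  8.5982]
22.11 0.118 [0.0008 0.0002 0.0012] tip 0.0329 [-1.2652  0.1744  8.6669]
22.36 0.117 [0.0009 0.0002 0.0012] tip 0.0319 [-0.2253  0.6274  8.8825]
22.61 0.116 [0.0013 0.0003 0.002 ] tip 0.0317 [-1.6156  0.6034 12.669 ]
22.86 0.115 [0.0018 0.0005 0.003 ] tip 0.0317 [-1.4408 -0.2708 15.6778]
STOP [-1.4408 -0.2708 15.6778]
```

There is a hard stop at tip z = 0.0317, against an expected 0.032, with about 16 N. The bushing is on the base plate. I'll retract and go above the rack hole.

Run:
```python
from h import *
bot.hold(.1)
bot.line_to([.5112,.209,.125],max_speed=.04); st("relief")
bot.line_to([.5112,.209,.25],max_speed=.1); st("up")
T0=bot.read_camera("scene"); cv2.imwrite("pics/after_s.png",T0["pixels"])
bot.goto([.597,-.144,.25],down(YAW))
bot.line_to([.597,-.144,.20],max_speed=.1); bot.hold(.3); st("over rack")
S=bot.read_camera("scene"); p=bot.current_ee_pos()
cv2.imwrite("pics/rack_s.png",cv2.resize(S["pixels"][150:350,150:400],None,fx=3,fy=3,interpolation=cv2.INTER_CUBIC))
for e in (0,.075):print((proj(S,[p[0],p[1],p[2]-.0863+e])-[150,150])*3+1)
```

```text
relief t 23.36 p [0.5108 0.2089 0.1244] F [-0.8077 -0.8634 -2.4562] op 0.2217
up t 24.76 p [0.5107 0.2089 0.249 ] F [ 0.614   0.3964 -2.5314] op 0.2244
over rack t 27.12 p [ 0.5973 -0.1442  0.2007] F [ 0.6431 -0.382  -2.2037] op 0.2195
[310.0522 371.8465]
[297.8045 266.887 ]
```

View pics/rack_s.png

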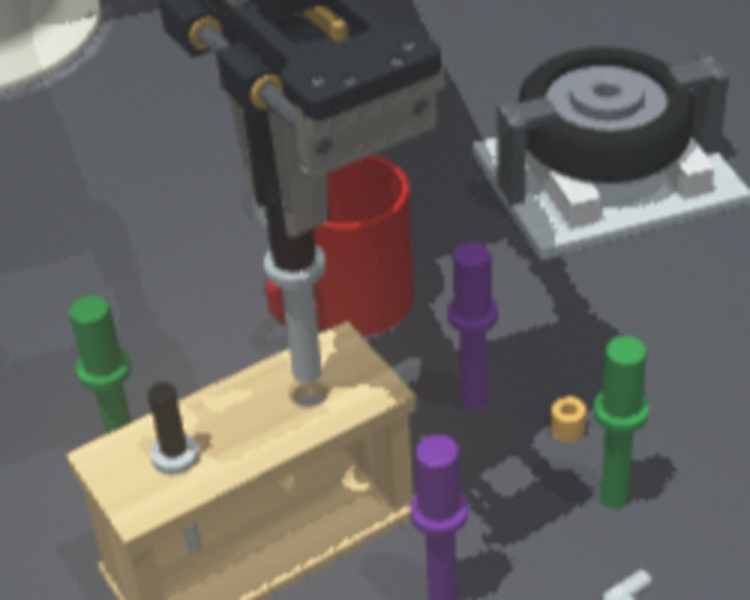

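View pics/after_s.png

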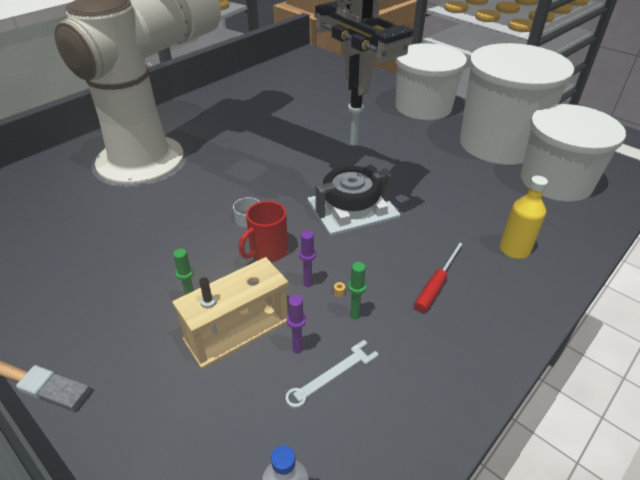

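The nose at (307,375) is directly over the empty hole at (308,393). I'll do a guarded insertion.

Run:
```python
from h import *
bot.line_to([.597,-.144,.189],max_speed=.05); st()
z=descend(.597,-.144,.189,.174,.001,.02,fz=4,fl=5)
if z<.1741:
    z=descend(.597,-.144,z,.117,.003,.03,fz=4,fl=6,every=4)
st()
```

```text
t 27.53 p [ 0.5965 -0.1438  0.1881] F [ 0.2314  0.4924 -2.4536] op 0.2211
27.78 0.188 [ 0.0001 -0.      0.0001] tip 0.1018 [ 0.2507  0.2405 -0.1382]
28.03 0.187 [-0.  0. -0.] tip 0.1007 [ 1.0163  0.2085 -0.2984]
28.28 0.186 [-0.0001  0.     -0.0001] tip 0.0996 [ 0.4458 -0.547   0.3311]
28.53 0.185 [-0.0001  0.     -0.0001] tip 0.0986 [0.7967 0.3625 0.3544]
28.78 0.184 [-0.      0.     -0.0001] tip 0.0976 [-0.4077 -0.0057  0.8772]
29.03 0.183 [-0.0001  0.     -0.0001] tip 0.0966 [0.4309 0.3389 0.243 ]
29.28 0.182 [-0.0001  0.     -0.0001] tip 0.0956 [ 1.2494 -0.2374  0.1142]
29.53 0.181 [-0.0001  0.     -0.0001] tip 0.0946 [1.1327 0.5289 0.3201]
29.78 0.18 [-0.0001  0.     -0.0001] tip 0.0936 [ 0.879   0.375  -0.0952]
30.03 0.179 [-0.0001  0.     -0.0001] tip 0.0926 [ 0.4856  0.1147 -0.4812]
30.28 0.178 [-0.0001  0.     -0.0001] tip 0.0916 [0.7046 0.385  0.7161]
30.53 0.177 [-0.0001  0.     -0.0001] tip 0.0906 [0.2066 0.3719 0.9153]
30.78 0.176 [-0.      0.0001 -0.0001] tip 0.0896 [ 0.5787  0.001  -0.0056]
31.03 0.175 [-0.0001  0.     -0.0001] tip 0.0886 [ 0.3683  0.2198 -1.1816]
31.28 0.174 [-0.0001  0.     -0.0001] tip 0.0876 [ 0.6623 -0.6536  0.1517]
32.28 0.162 [-0.0002  0.0001 -0.0003] tip 0.0754 [ 0.7824  0.6536 -0.2604]
33.28 0.15 [-0.0002  0.0001 -0.0003] tip 0.0634 [-0.0082 -0.0304  0.8958]
34.28 0.138 [-0.0002  0.0001 -0.0003] tip 0.0514 [ 0.7028  0.4646 -0.2842]
35.28 0.126 [-0.0002  0.0001 -0.0003] tip 0.0394 [1.2181 0.4711 0.7257]
 t 36.03 p [ 0.5968 -0.1439  0.1167] F [-0.0307  0.6732 -2.7973] op 0.2188
```

Run:
```python
from h import *
z=descend(.597,-.144,.117,.109,.0005,.01,fz=2.5,fl=6)
bot.set_gripper(.5); bot.hold(.2); st("released")
bot.line_to([.597,-.144,.17],max_speed=.08); bot.line_to([.597,-.144,.25],max_speed=.2)
bot.goto([.36,-.3,.30],down(YAW-.3)); bot.hold(.3); st("away")
S=bot.read_camera("scene");T=bot.read_camera("top")
cv2.imwrite("pics/end_s.png",S["pixels"]);cv2.imwrite("pics/end_t.png",T["pixels"])
a=cv2.imread("pics/scene0.png");t=cv2.imread("pics/top0.png")
cv2.imwrite("pics/cmp.png",np.vstack([np.hstack([cv2.resize(i[230:360,160:300],(400,300)) for i in(a,S["pixels"])]),np.hstack([cv2.resize(i[190:280,370:490],(400,300)) for i in(t,T["pixels"])])]))
cv2.imwrite("pics/cmp2.png",np.hstack([cv2.resize(i[150:240,295:410],(400,313)) for i in(a,S["pixels"])]))
```

```text
36.28 0.1165 [ 0. -0.  0.] tip 0.0302 [0.4433 0.1117 0.3759]
36.53 0.116 [-0.  0. -0.] tip 0.0297 [0.6664 0.8383 0.3143]
36.78 0.1155 [-0.  0. -0.] tip 0.0292 [-0.7074  0.2457 -0.4357]
37.03 0.115 [-0.      0.     -0.0001] tip 0.0286 [-0.0208 -0.5093 -0.497 ]
37.28 0.1145 [-0.  0. -0.] tip 0.0282 [-1.2719 -0.0758  0.4262]
37.53 0.114 [-0.  0. -0.] tip 0.0277 [ 0.0752  0.3218 -0.1148]
37.78 0.1135 [-0.      0.     -0.0001] tip 0.0271 [-0.7278 -0.2381 -0.5146]
38.03 0.113 [-0.  0. -0.] tip 0.0267 [0.3719 0.1221 0.3764]
38.28 0.1125 [-0.0001  0.     -0.0001] tip 0.0261 [ 0.8535 -0.044   0.0921]
38.53 0.112 [-0.      0.0001 -0.0001] tip 0.0256 [0.0808 0.0848 0.1608]
38.78 0.1115 [-0.  0. -0.] tip 0.0252 [ 0.3991  0.1543 -0.8034]
39.03 0.111 [ 0.0001 -0.      0.0003] tip 0.025 [-0.611  -0.1131  1.057 ]
39.28 0.1105 [ 0.0001 -0.0001  0.0007] tip 0.0249 [-2.8436 -0.2668  6.4457]
STOP [-2.8436 -0.2668  6.4457]
released t 40.03 p [ 0.597  -0.144   0.1105] F [ 0.2769 -0.2639  0.2419] op 0.4933
away t 42.88 p [ 0.3605 -0.2996  0.2998] F [-0.0873 -0.0853 -0.982 ] op 0.4991
```

View pics/cmp.png

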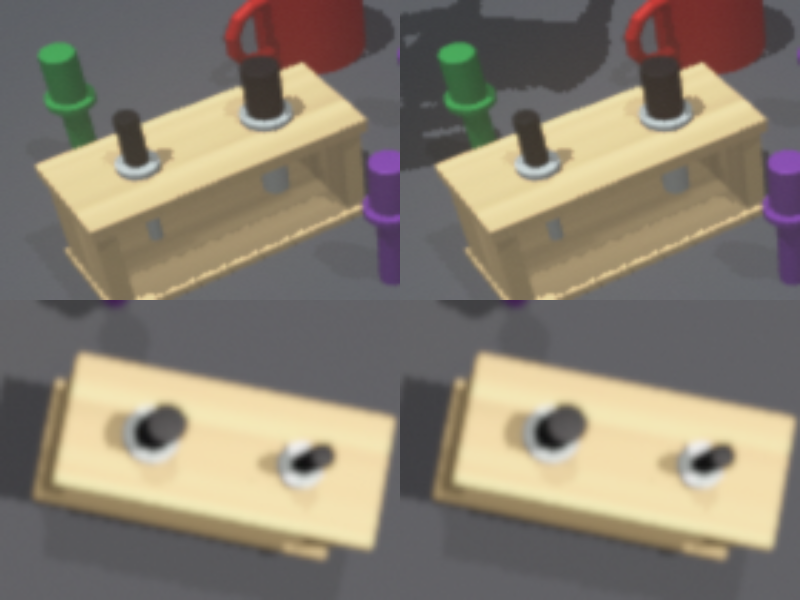

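View pics/cmp2.png

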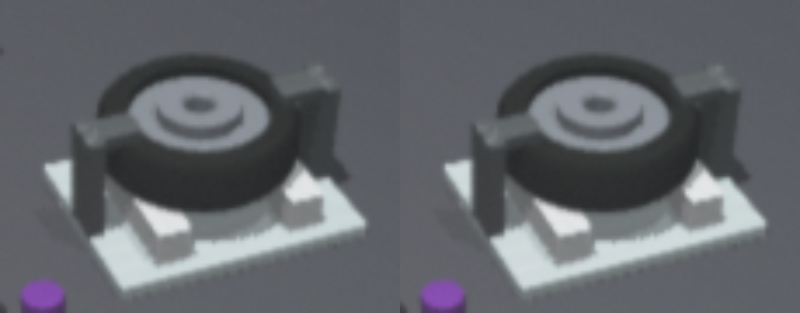

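The before and after crops match. The drift is upright in its own hole (collar at about (265,115) before and (265,115) after in the panel), and the punch has not moved. I'm handing in.

Run:
```python
from h import *
bot.job_done(); st("done")
```

```text
the job is handed in; nothing more can be done
the job is handed in; nothing more can be done
```

I drove the bushing out onto the base plate, hung the thick drift back in its own rack hole, and handed the job in at about 43 s of the 72 s allowed. The hand-in reports no verdict.

- **Drift:** I took the black-handled thick drift at rack y = +40 mm. The green and purple look-alikes were left alone.
- **Bore and bushing:** The nose went into the bore without touching the hub, about 9.5 mm off the stand's centre by camera. The bushing moved at about 8–9 N and stopped hard with the nose at z = 0.0317 m (0.032 expected on the base plate). The highest downward force I read was about 16 N, against the 50 N limit. Forces were only read between 1 mm steps.
- **Return:** The collar seated at the same height as before, with the nose at about 0.025 m. The before and after pictures from both cameras match for the drift and the punch, and the gripper was clear of everything at hand-in.
- **Bushing not seen:** The bushing under the hub can't be seen in the scene view, so its final position rests on the nose height and the hard stop. The two cameras differed by 1–3 mm in y, so I used averages.

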